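# Release the valve key that was left latched on the sampling manifold

## Robot

A 6-joint arm with a two-finger parallel gripper is mounted at the origin on a cart in front of the work surface, level with it; the furniture and walls round the work are solid. World frame = base frame: x ahead of the robot, y to its left, z up, the work surface at z = 0. Lengths are in mm, angles in rad, forces in N, time in s.
With the tool pointing down it reaches from about 275 to 750 mm from the base axis. Payload 10.2 kg.
Tool frame: the origin (TCP) lies at the very end of the fingers, on their centre line; the grasp point (between the pads) lies ctrl.grip_depth behind it (ctrl.grip_depth is the distance from the TCP to the grasp point, in mm); z points along the fingers, y is the direction in which the jaws open and shut (so a half turn about z gives the same grasp; the last joint's range is limited). The gripper opens to 85 mm and grips with 20 to 120 N. Pads are 22 mm wide; open, the fingers measure 114 mm over their backs; the gripper's body (76 mm by 85 mm) begins 54 mm behind the grasp point. The pads swing forward as they close: fully open they stand 13 mm farther back than shut.
Start: joints at [-1.451, 0.313, 1.498, -0, 1.331, -0.223], TCP at [176.453, -494.464, 196.594] pointing down, gripper open.
Joint ranges: [-2.94, 2.94], [-0.97, 2.17], [0.19, 2.56], [-1.23, 4.37], [0.02, 3.11], [-2.88, 2.88]. Speed limits (rad/s): [2.39, 2.39, 3.01, 3.14, 3.14, 3.14].

## Interface

Orientations are given as a unit quaternion [w, x, y, z].
In Python, from rig import telemetry, eyes, ctrl, nets gives the robot as it stands. The module is installed in compiled form; this text tells all that it offers.
- The arm moves only by the tool drive_tool, never from a script. Its argument "series" is text: rows parted by semicolons, each of 7 numbers parted by spaces: the shift along the tool's x, y, z normalised to -1 to 1, where 1 is 0.12 m, then the turn, a rotation vector about the tool's x, y, z normalised to -1 to 1, where 1 is 0.5 rad, then the opening, from 0 (shut) to 1 (fully open). In form: tx ty tz wx wy wz hand; .... A call has 1 to 20 rows; each row is the pose to reach, as a shift and turn from the pose measured when the call began, along the tool's axes at that moment; what a row does not reach only later rows make up. A row lasts 1/10 s, in which the tool goes at most 50 mm and 8.59 degrees, less where a joint would pass 70% of its speed; a pose out of reach is approached as far as the arm can. A call with a number of a shift or a turn outside -1 to 1 is refused whole. A call with a gripper value outside its range is refused whole. The fingers move at their own pace and stop on an object; "newtons" is the grip in N (left out, the last holds). Time passes only in rows, so rows that repeat a pose let the fingers close. It gives the time, the measured TCP pose, the force and the opening at its end, in the units of the state.
- telemetry.sense(): the state, without advancing time (a new reading comes with each control period).
- eyes.capture(name): name is "scene" or "side" or "wrist"; returns a dict with "frame" (480x640x3 uint8, red, green, blue), "fx", "fy", "cx", "cy" (pixels), "D" ([k1, k2, p1, p2, k3] as OpenCV has them; the pictures are not rectified), "view" (4x4, takes a point from world to camera coordinates). Camera axes: x right, y up, looking along -z (the intrinsics and any distortion apply to the point x, -y, -z); pixel columns grow to the right and rows downward; lengths in mm; the calibration is good to about 2 mm. A picture is of the moment at which its call begins. There is no depth.
- ctrl.finish_job(): hands the job in, once; it reports no verdict.
Trained networks look in a picture, given as the dict that the camera call returned (one of the last four; its "shot" number tells which), for a name from the list of things; names that differ only in an ending like _2 or _b are one class to them, and where a whole thing is asked for, a point or a joint stands for the part that bears it (a point fixed in the world has none). Each returns a list of dicts, best first, with "confidence" (0 to 1); they miss things now and then, are a little off and sometimes report something else, mostly with a low value. They report only what shows in the picture. A call takes as long as a camera call. They do not tell look-alikes from the thing itself.
- nets.spot_in(name, picture): "rect" ([left, top, right, bottom] in pixels, round what is visible of it).
The state is a dict: "time_s": time; "joints": joint angles; "dq": joint speeds; "tau": joint torques, N m; "eef_pos": TCP position; "ee_rot": TCP orientation; "force": force on the tool from outside, world axes, zero at the start; "wrist_torque": the same for the moment, N m; "grip_width": opening from 0.0 (shut) to 1.0 (fully open).
Only numpy, scipy, OpenCV 4.12 (cv2) and the standard library are available. Lean on these libraries where they do the work, as an engineer would, in place of code of your own. Each camera call takes 0.05 s, during which the arm holds its last target. There are 200 camera calls.

## Task

One of the four identical push-push keys on the sampling manifold was left latched down, so its outlet is still open. With the fingertips, tap each key lightly from the left end of the row to the right, as seen from the robot, to feel which one sits low and firm, without pushing a raised key so far that it catches and without releasing the latched one yet; then press the latched key fully down and let it go, so that all four stand up. Only touch the keys: nothing is to be gripped or lifted, and the vials, the beaker and the blue cap stay where they stand.

Things in the scene. Friction and masses are not known exactly. Their poses are not given: they have to be found in the camera images.
- manifold: fixed valve block, aluminium with dark grey top, 78 x 214 mm, top face 52 mm above the bench, on a 92 x 236 mm steel plate; four hose barbs stick out 22 mm in front (-x). Origin under its centre at bench height, x away from the robot, y to the left along the row, z up. Keys at x = 0, y = +75, +25, -25, -75 mm, leftmost first; exactly one is latched at the start
- key_a: one of four identical round key caps, off-white with a thin dark ring, 28 mm across, each in a steel bezel 39 mm across. Origin at the centre of the cap's flat top, z up. Top above the bench: 72 mm up (16 mm above its bezel), 66.7 mm latched, 61.7 mm at the bottom stop. Names a to d are dealt to the four places anew each start; any place may hold the latched key
- key_b: another of the four keys, same in size, look and origin. How every raised key behaves: it springs back with 2 N at the top and 0.8 N more per mm; after a light push it returns fully, but pushed down about 9 mm or more it catches, and stays 5.3 mm down when let go
- key_c: another of the four keys, same in size, look and origin. How a latched key behaves: it holds firm up to about 6 N, then gives; pushed less than 3 mm below its latched height it stays latched; pushed to the stop (5 mm below its latched height, 10 to 15 N) and let go, it springs all the way up
- key_d: another of the four keys, same in size, look, origin and behaviour
- vial_amber: loose glass sample vial with white cap and a red-ringed label, 27 mm across, 72 mm tall, standing beside the right end of the manifold; origin under its centre
- vial_green: loose glass sample vial with white cap and a green-ringed label, 27 mm across, 72 mm tall, beside the other vial; origin under its centre
- beaker: loose small glass beaker, 50 mm across, 58 mm tall, beside the left end of the manifold; origin under its centre
- blue_cap: loose blue screw cap, 50 mm across, 30 mm tall, lying behind the manifold; origin under its centre
Mind the look-alikes: they are no part of the job. What is shaped like the vial_amber but turquoise or yellow is not meant.

How it is judged (in metres and radians):
On the way, in this order (a step that is already met when the one before it is completed fails the run):
1. a fingertip taps the leftmost key (((contact force between the fingers and key_a above 0.5 N and y of key_a in the frame of manifold between 0.055 and 0.095 m) or (contact force between the fingers and key_b above 0.5 N and y of key_b in the frame of manifold between 0.055 and 0.095 m) or (contact force between the fingers and key_c above 0.5 N and y of key_c in the frame of manifold between 0.055 and 0.095 m) or (contact force between the fingers and key_d above 0.5 N and y of key_d in the frame of manifold between 0.055 and 0.095 m))), for 0.04 s.
2. a fingertip taps the second key (((contact force between the fingers and key_a above 0.5 N and y of key_a in the frame of manifold between 0.005 and 0.045 m) or (contact force between the fingers and key_b above 0.5 N and y of key_b in the frame of manifold between 0.005 and 0.045 m) or (contact force between the fingers and key_c above 0.5 N and y of key_c in the frame of manifold between 0.005 and 0.045 m) or (contact force between the fingers and key_d above 0.5 N and y of key_d in the frame of manifold between 0.005 and 0.045 m))), for 0.04 s.
3. a fingertip taps the third key (((contact force between the fingers and key_a above 0.5 N and y of key_a in the frame of manifold between -0.045 and -0.005 m) or (contact force between the fingers and key_b above 0.5 N and y of key_b in the frame of manifold between -0.045 and -0.005 m) or (contact force between the fingers and key_c above 0.5 N and y of key_c in the frame of manifold between -0.045 and -0.005 m) or (contact force between the fingers and key_d above 0.5 N and y of key_d in the frame of manifold between -0.045 and -0.005 m))), for 0.04 s.
4. a fingertip taps the rightmost key (((contact force between the fingers and key_a above 0.5 N and y of key_a in the frame of manifold between -0.095 and -0.055 m) or (contact force between the fingers and key_b above 0.5 N and y of key_b in the frame of manifold between -0.095 and -0.055 m) or (contact force between the fingers and key_c above 0.5 N and y of key_c in the frame of manifold between -0.095 and -0.055 m) or (contact force between the fingers and key_d above 0.5 N and y of key_d in the frame of manifold between -0.095 and -0.055 m))), for 0.04 s.
5. the latched key has been pressed home and let go: all four keys stand up (z of each of key_a, key_b, key_c, key_d in the frame of manifold above 0.0705 m), for 0.2 s.
At the end, for the whole second after the job is handed in: All four keys stand up (each top at least 70.5 mm above the bench, that is within 1.5 mm of fully raised), and the vials, beaker and cap are at rest where they stood (all of step 5 and linear speed of each of vial_amber, vial_green, beaker, blue_cap below 0.01 m/s); the robot touches nothing.
It fails at once if a raised key is pushed down more than 8.5 mm, to where it catches (distance of any of key_a, key_b, key_c, key_d from where it was at the start of the episode above 0.0085 m).
It fails at once if a vial, the beaker or the blue cap is moved more than 15 mm, lifted or tipped (distance of any of vial_amber, vial_green, beaker, blue_cap from where it was at the start of the episode above 0.015 m).
It also fails if it takes over 42 s, if anything falls off the work surface, if the arm or the gripper's body presses on something with over 40 N, if the wrist force passes 120 N, or if a joint passes its speed limit or range.

## Working session

There is one attempt and no reset: what is moved stays moved. The work goes in short steps, Python scripts to look and compute and a tool call to move; the robot and the scene stay as the last step left them, time stands still between calls to the robot, and variables do not carry over. Pictures are saved under pics/ and viewed, about 8 in all and at most 12, crops included, and the job is handed in when it is done.

Besides the shell and the picture viewer there is one more tool, called after "Emit:" as name(argument=value, ...) on one line, values as JSON. drive_tool: Moves the arm, as the interface text tells. Scaled input: -1 to 1 covers 0.12 m each way for a shift and 0.5 rad each way for a turn. Its arguments: {"type":"object","properties":{"series":{"type":"string"},"newtons":{"type":"number"}},"required":["series"]}

```bash
mkdir -p pics; cat > h.py <<'E'
import numpy as np, cv2
from rig import telemetry, eyes, ctrl, nets
def ray(p,uv):
    K=np.array([[p['fx'],0,p['cx']],[0,p['fy'],p['cy']],[0,0,1]])
    n=cv2.undistortPoints(np.array([[uv]],float),K,np.array(p['D'],float))[0,0]
    V=np.array(p['view']);R=V[:3,:3];o=-R.T@V[:3,3]
    return o,R.T@np.array([n[0],-n[1],-1.])
def at(p,uv,z):
    o,d=ray(p,uv);return o+d*(z-o[2])/d[2]
def proj(p,X):
    V=np.array(p['view']);c=V[:3,:3]@np.array(X,float)+V[:3,3]
    K=np.array([[p['fx'],0,p['cx']],[0,p['fy'],p['cy']],[0,0,1]])
    return cv2.projectPoints(np.array([[c[0],-c[1],-c[2]]]),np.zeros(3),np.zeros(3),K,np.array(p['D'],float))[0][0,0]
E
python3 - <<'E'
from h import *
s=telemetry.sense();print({k:np.round(v,3) for k,v in s.items()},ctrl.grip_depth)
ims=[]
for n in ['scene','side']:
    p=eyes.capture(n);cv2.imwrite(f'pics/{n}0.png',p['frame'][...,::-1])
    print(n,np.round(ray(p,(320,240))[0]))
    for k in ['manifold','key_a','vial_amber','beaker','blue_cap']:
        for d in nets.spot_in(k,p)[:6]:
            r=d['rect'];c=((r[0]+r[2])/2,(r[1]+r[3])/2)
            print(k,round(d['confidence'],2),np.round(r),np.round(at(p,c,70 if 'key' in k else 40)))
E
```

```text
{'time_s': np.float64(0.0), 'joints': array([-1.451,  0.313,  1.498, -0.   ,  1.331, -0.223]), 'dq': array([-0.001, -0.   ,  0.001,  0.   , -0.001, -0.001]), 'tau': array([-1.0000e-03, -4.1226e+01, -2.5974e+01, -0.0000e+00,  4.0000e-03,
        0.0000e+00]), 'eef_pos': array([ 176.407, -494.151,  196.043]), 'ee_rot': array([-0.001,  0.985,  0.171,  0.   ]), 'force': array([-0.188, -0.225, -0.373]), 'wrist_torque': array([-0.045, -0.006,  0.054]), 'grip_width': np.float64(1.004)} 18.700000000000003
scene [228. 491. 612.]
manifold 0.87 [283. 236. 399. 343.] [469. -76.  40.]
manifold 0.18 [306. 276. 322. 296.] [511. -62.  40.]
key_a 0.74 [325. 266. 342. 278.] [484. -79.  70.]
key_a 0.6 [307. 281. 322. 296.] [494. -30.  70.]
key_a 0.54 [360. 234. 378. 251.] [ 462. -177.   70.]
key_a 0.54 [346. 246. 359. 265.] [ 473. -131.   70.]
key_a 0.37 [300. 250. 325. 273.] [527. -86.  70.]
vial_amber 0.84 [412. 190. 430. 227.] [ 425. -367.   40.]
vial_amber 0.84 [389. 184. 401. 206.] [ 489. -390.   40.]
vial_amber 0.63 [356. 191. 370. 226.] [ 528. -312.   40.]
vial_amber 0.62 [393. 220. 407. 256.] [ 429. -252.   40.]
beaker 0.82 [255. 302. 285. 344.] [533.  42.  40.]
blue_cap 0.72 [390. 218. 410. 260.] [ 428. -250.   40.]
blue_cap 0.65 [299. 250. 327. 276.] [ 540. -114.   40.]
side [129. 608. 433.]
manifold 0.92 [272. 221. 395. 312.] [459. -57.  40.]
key_a 0.79 [355. 216. 367. 228.] [ 462. -167.   70.]
key_a 0.71 [316. 236. 337. 250.] [478. -69.  70.]
key_a 0.5 [337. 223. 357. 238.] [ 468. -125.   70.]
vial_amber 0.96 [386. 202. 403. 245.] [ 434. -253.   40.]
vial_amber 0.66 [411. 184. 422. 224.] [ 430. -360.   40.]
vial_amber 0.64 [387. 177. 399. 204.] [ 498. -413.   40.]
vial_amber 0.62 [354. 187. 368. 217.] [ 532. -324.   40.]
beaker 0.65 [238. 263. 273. 312.] [530.  50.  40.]
blue_cap 0.71 [288. 237. 315. 249.] [ 543. -107.   40.]
blue_cap 0.35 [236. 262. 272. 313.] [532.  51.  40.]
```

```bash
python3 - <<'E'
import cv2,numpy as np
a=cv2.imread('pics/scene0.png')[170:360,230:450];b=cv2.imread('pics/side0.png')[165:325,225:435]
a=cv2.resize(a,None,fx=2.5,fy=2.5,interpolation=3)[:, :];b=cv2.resize(b,(550,int(160*550/210)),interpolation=3)
a=cv2.resize(a,(400,345));b=cv2.resize(b,(400,305));
A=cv2.resize(cv2.imread('pics/scene0.png')[170:360,230:450],(660,570),interpolation=3)
cv2.imwrite('pics/c1.png',A)
B=cv2.resize(cv2.imread('pics/side0.png')[165:325,225:435],(735,560),interpolation=3)
cv2.imwrite('pics/c2.png',B)
E
```

```text
(no output)
```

View pics/c1.png

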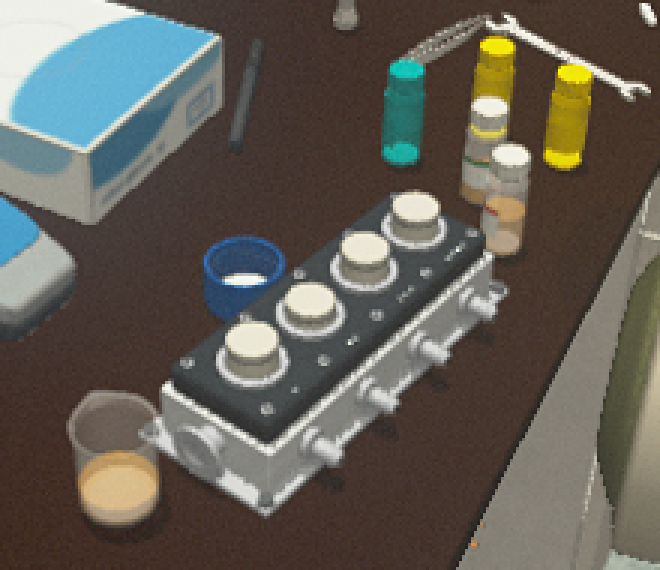

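View pics/c2.png

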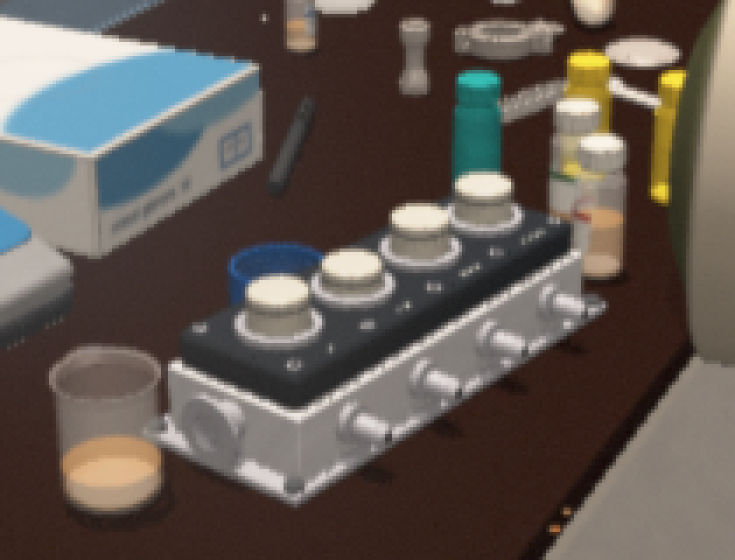

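c1 (scene, 3x): the caps, left to right, are at (252,336), (309,299), (364,247) and (416,206). The beaker is at (118,450), the blue cap at (245,275), and the white-capped vials at (488,150) and (508,200). The turquoise and yellow vials are look-alikes and play no part. In both pictures the second key looks lower than the others. The four keys are the only round off-white caps in bezels, so nothing else can be mistaken for them.

```bash
python3 - <<'E'
from h import *
from scipy.optimize import least_squares
P={n:eyes.capture(n) for n in ['scene','side']}
uv={'scene':[(230+x/3,170+y/3) for x,y in [(252,336),(309,299),(364,247),(416,206)]],
'side':[(225+x/3.5,165+y/3.5) for x,y in [(278,289),(352,262),(420,215),(484,184)]]}
Z=[72,66.7,72,72]
for n in P: print(n,[np.round(at(P[n],u,z),1)[:2].tolist() for u,z in zip(uv[n],Z)])
def keys(v,Z): return [np.array([v[0]-y*np.sin(v[2]),v[1]+y*np.cos(v[2]),z]) for y,z in zip((75,25,-25,-75),Z)]
for low in range(4):
    Zl=[72]*4;Zl[low]=66.7
    f=lambda v:np.concatenate([proj(P[n],k)-u for n in P for k,u in zip(keys(v,Zl),uv[n])])
    r=least_squares(f,[475,-105,-.2]);print(low,r.x.round(3),r.cost.round(2))
    if low==1:print(np.round(keys(r.x,Zl),1), f(r.x).round(1))
s=telemetry.sense();from scipy.spatial.transform import Rotation as R
print(R.from_quat(np.roll(s['ee_rot'],-1)).as_matrix().round(3))
for n in P:
    for nm,c in [('vial',None)]:
        pass
print('vials',at(P['scene'],(230+510/3,170+160/3),72).round(),at(P['scene'],(230+488/3,170+110/3),72).round(),'beaker',at(P['scene'],(230+113/3,170+405/3),58).round(),'cap',at(P['scene'],(230+245/3,170+260/3),30).round())
E
```

```text
scene [[500.1, -40.5], [488.8, -86.6], [477.9, -135.6], [466.3, -184.5]]
side [[498.5, -37.5], [487.5, -85.8], [477.3, -135.6], [465.4, -182.6]]
0 [ 4.83001e+02 -1.11689e+02 -2.32000e-01] 19.33
1 [ 4.82904e+02 -1.11500e+02 -2.22000e-01] 0.95
[[ 499.4  -38.3   72. ]
 [ 488.4  -87.1   66.7]
 [ 477.4 -135.9   72. ]
 [ 466.4 -184.7   72. ]] [-0.2  1.   0.4 -0.1  0.3 -0.  -0.  -0.1 -0.3 -0.3 -0.1 -0.4  0.  -0.1
 -0.  -0.5]
2 [ 4.82824e+02 -1.11343e+02 -2.15000e-01] 17.14
3 [ 4.82747e+02 -1.11188e+02 -2.09000e-01] 15.04
[[ 0.942  0.336 -0.   ]
 [ 0.336 -0.942 -0.   ]
 [-0.     0.    -1.   ]]
vials [ 433. -254.   72.] [ 464. -299.   72.] beaker [546.  25.  58.] cap [ 556. -140.   30.]
```

Emit:
drive_tool(series="0.3 -0.2 0 0 0 0 0;0.7 -0.5 0 0 0 0 0;1 -0.7 0 0 0 0 0;1 -0.7 0 0 0 0 0;1 -0.7 0 0 0 0 0")

```text
time_s: 1.2
eef_pos: [261.8, -374.6, 196.9]
ee_rot: [0.0, 0.985, 0.172, 0.0]
force: [-0.2, -1.0, -0.2]
grip_width: 0.141
```

Emit:
drive_tool(series="0.3 -0.2 0 0 0 0 0;0.7 -0.5 0 0 0 0 0;1 -0.7 0 0 0 0 0;1 -0.7 0 0 0 0 0;1 -0.7 0 0 0 0 0")

```text
time_s: 1.7
eef_pos: [346.5, -255.5, 196.9]
ee_rot: [0.001, 0.985, 0.172, -0.0]
force: [-1.0, 0.9, -0.1]
grip_width: -0.004
```

Emit:
drive_tool(series="0.3 -0.2 0 0 0 0 0;0.7 -0.5 0 0 0 0 0;1 -0.7 0 0 0 0 0;1 -0.7 0 0 0 0 0;1 -0.7 0 0 0 0 0")

```text
time_s: 2.2
eef_pos: [431.0, -136.9, 196.5]
ee_rot: [0.001, 0.985, 0.172, -0.0]
force: [-0.4, 0.1, -0.1]
grip_width: -0.003
```

Emit:
drive_tool(series="0.3 -0.2 0.1 0 0 0 0;0.6 -0.45 0.4 0 0 0 0;0.815 -0.58 0.7 0 0 0 0;0.815 -0.58 0.85 0 0 0 0;0.815 -0.58 0.85 0 0 0 0;0.815 -0.58 0.85 0 0 0 0")

```text
time_s: 2.8
eef_pos: [499.4, -40.7, 95.0]
ee_rot: [0.001, 0.985, 0.171, -0.0]
force: [0.3, 0.2, 0.4]
grip_width: -0.001
```

```bash
python3 - <<'E'
from h import *
s=telemetry.sense();print(s['eef_pos'],s['force'])
p=eyes.capture('scene');q=eyes.capture('side')
a=cv2.resize(p['frame'][170:360,230:450],(400,345),interpolation=3);b=cv2.resize(q['frame'][165:325,225:435],(400,305),interpolation=3)
im=np.zeros((345,800,3),np.uint8);im[:,:400]=a;im[:305,400:]=b
cv2.imwrite('pics/t1.png',im[...,::-1])
E
```

```text
[499.41306254 -40.66137184  94.96007751] [0.29272487 0.19951899 0.3541293 ]
```

View pics/t1.png

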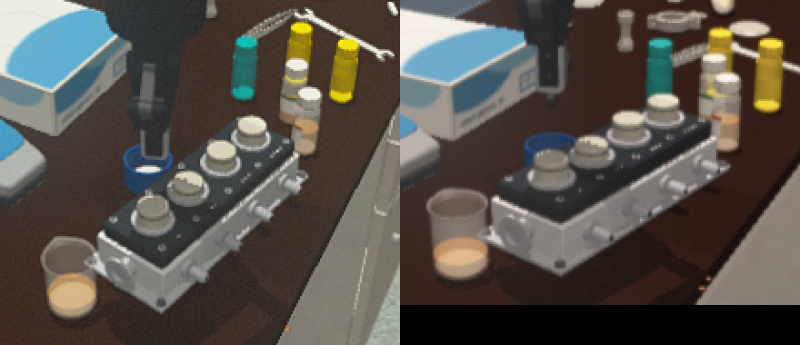

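The tip shows higher and farther off than I expected, at t1 (155,158) in scene and (550,97) in side. I'll triangulate it before going down.

```bash
python3 - <<'E'
from h import *
s=telemetry.sense();print(s['eef_pos'],s['joints'].round(3))
p=eyes.capture('scene');q=eyes.capture('side')
for P in(p,q):print(proj(P,s['eef_pos']), proj(P,[499.4,-38.3,72]))
print(at(p,(315,257),95),at(q,(304,216),95))
(o1,d1),(o2,d2)=ray(p,(315,257)),ray(q,(304,216))
t=np.linalg.lstsq(np.c_[d1,-d2],o2-o1,rcond=None)[0];print(o1+t[0]*d1,o2+t[1]*d2)
w=eyes.capture('wrist');print(ray(w,(320,240)))
A=np.hstack([cv2.resize(w['frame'],(400,300)),cv2.resize(p['frame'][150:315,220:440],(400,300))])
cv2.imwrite('pics/t2.png',A[...,::-1])
E
```

```text
[499.88959765 -40.32353666  95.83086553] [-0.313  0.367  1.705 -0.002  1.067  0.915]
[314.08477667 270.64617697] [313.76348093 282.97234755]
[304.10041375 232.26899762] [304.13530171 247.25433882]
[514.21107    -71.46345384  95.        ] [531.69934854 -97.12215165  95.        ]
[499.65759958 -42.87258494 121.31986994] [500.45331337 -42.36542787 121.20893989]
(array([563.796613  , -17.33238554, 273.00691438]), array([-0.23981092, -0.08750843, -0.96693233]))
```

View pics/t2.png

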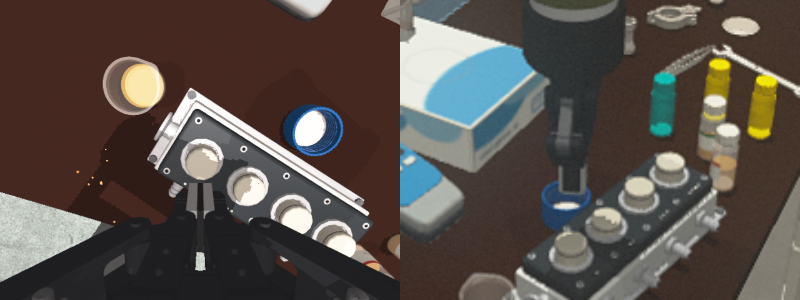

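In both views the fingertips come out about 26 mm above the reported TCP, while xy agrees. I'll go down in small steps and watch the force.

Emit:
drive_tool(series="0 -0.016 0.08 0 0 0 0;0 -0.016 0.16 0 0 0 0;0 -0.016 0.2 0 0 0 0;0 -0.016 0.22 0 0 0 0;0 -0.016 0.22 0 0 0 0")

```text
time_s: 3.55
eef_pos: [498.9, -37.5, 68.6]
ee_rot: [0.001, 0.985, 0.172, 0.0]
force: [0.7, -0.1, 0.9]
grip_width: 0.0
```

```bash
python3 - <<'E'
from h import *
p=eyes.capture('scene');q=eyes.capture('side')
s=telemetry.sense();print(s['eef_pos'],s['force'])
for P in(p,q):print(proj(P,s['eef_pos']), proj(P,s['eef_pos']+[0,0,26]))
A=np.hstack([cv2.resize(P['frame'][210:310,265:365],(400,400),interpolation=3) for P in (p,q)])
cv2.imwrite('pics/t3.png',A[...,::-1])
E
```

```text
[499.23421523 -37.61503588  69.12370512] [ 4.86921041e-02  1.73290328e-04 -4.40800895e-01]
[313.65783723 284.62226695] [313.66113236 272.14529175]
[304.05912151 249.17222664] [303.61198057 233.45696775]
```

View pics/t3.png

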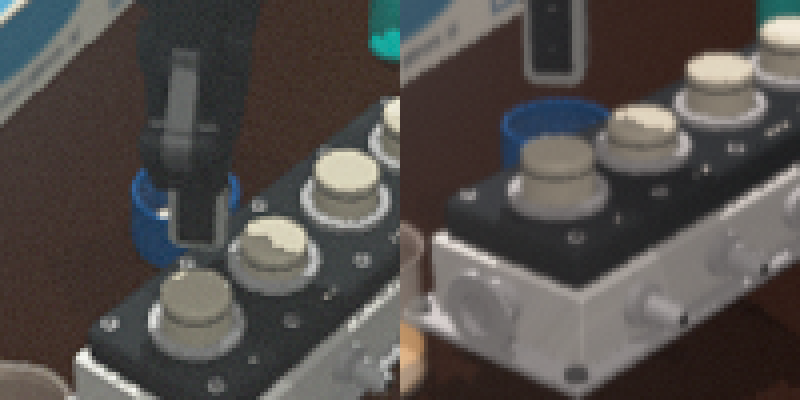

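t3: the tip is at (197,247) in scene and (555,82) in side, still about 26–30 mm above the reported TCP. Contact should come at a reported z of about 42–46.

Emit:
drive_tool(series="0 0 0.06 0 0 0 0;0 0 0.12 0 0 0 0;0 0 0.165 0 0 0 0;0 0 0.165 0 0 0 0;0 0 0.165 0 0 0 0")

```text
time_s: 4.15
eef_pos: [499.3, -37.7, 49.2]
ee_rot: [0.001, 0.985, 0.172, 0.001]
force: [0.1, 0.3, 0.4]
grip_width: -0.0
```

Emit:
drive_tool(series="0 0 0.015 0 0 0 0;0 0 0.025 0 0 0 0;0 0 0.025 0 0 0 0")

```text
time_s: 4.45
eef_pos: [499.2, -37.7, 46.1]
ee_rot: [0.001, 0.985, 0.172, 0.0]
force: [-0.5, 0.5, 0.4]
grip_width: -0.002
```

Emit:
drive_tool(series="0 0 0.015 0 0 0 0;0 0 0.025 0 0 0 0;0 0 0.025 0 0 0 0")

```text
time_s: 4.75
eef_pos: [499.1, -37.6, 42.9]
ee_rot: [0.001, 0.985, 0.172, 0.0]
force: [0.7, 0.2, 1.2]
grip_width: 0.0
```

Emit:
drive_tool(series="0 0 0.01 0 0 0 0;0 0 0.017 0 0 0 0;0 0 0.017 0 0 0 0")

```text
time_s: 5.05
eef_pos: [499.0, -37.6, 40.8]
ee_rot: [0.001, 0.985, 0.172, 0.0]
force: [0.6, -0.0, 0.8]
grip_width: -0.001
```

Emit:
drive_tool(series="0 0 0.01 0 0 0 0;0 0 0.017 0 0 0 0;0 0 0.017 0 0 0 0")

```text
time_s: 5.35
eef_pos: [499.0, -37.6, 38.6]
ee_rot: [0.001, 0.985, 0.172, 0.0]
force: [-0.1, 0.4, 1.0]
grip_width: 0.005
```

```bash
python3 - <<'E'
from h import *
p=eyes.capture('scene');q=eyes.capture('side')
s=telemetry.sense();print(s['eef_pos'],s['force'],s['wrist_torque'])
A=np.hstack([cv2.resize(P['frame'][210:310,265:365],(400,400),interpolation=3) for P in (p,q)])
cv2.imwrite('pics/t4.png',A[...,::-1])
E
```

```text
[499.00905605 -37.62752836  38.70650823] [-0.07735816  0.12921673 -0.30255375] [-0.03680781 -0.02229027 -0.01586167]
```

View pics/t4.png

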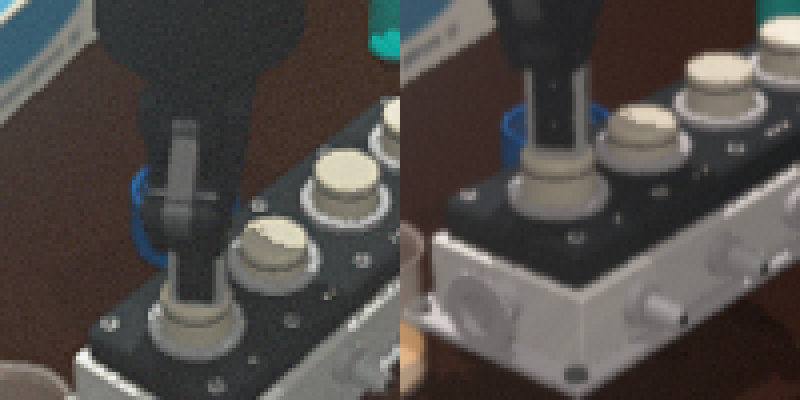

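t4: the tip is just above or on the leftmost cap, at (197,305) and (557,150), and there is no force yet. I'll continue in 2 mm steps.

Emit:
drive_tool(series="0 0 0.01 0 0 0 0;0 0 0.017 0 0 0 0;0 0 0.017 0 0 0 0")

```text
time_s: 5.75
eef_pos: [499.1, -37.7, 36.7]
ee_rot: [0.001, 0.985, 0.172, 0.0]
force: [-0.0, -0.1, 2.6]
grip_width: -0.003
```

Emit:
drive_tool(series="0 0 0.012 0 0 0 0;0 0 0.012 0 0 0 0")

```text
time_s: 5.95
eef_pos: [499.1, -37.7, 35.3]
ee_rot: [0.001, 0.985, 0.172, 0.0]
force: [-0.6, 0.3, 3.1]
grip_width: 0.003
```

The leftmost key is soft: 2.6 N rising to 3.1 N, with contact at z of about 37, so it's raised. I'll lift, move to key 2 and come down to the same height.

Emit:
drive_tool(series="0 0 -0.06 0 0 0 0;0 0 -0.12 0 0 0 0;-0.06 0.1 -0.13 0 0 0 0;-0.14 0.22 -0.13 0 0 0 0;-0.224 0.352 -0.13 0 0 0 0;-0.224 0.352 -0.12 0 0 0 0;-0.224 0.352 -0.06 0 0 0 0;-0.224 0.352 -0.02 0 0 0 0;-0.224 0.352 0 0 0 0 0;-0.224 0.352 0 0 0 0 0")

```text
time_s: 6.95
eef_pos: [487.9, -86.0, 34.9]
ee_rot: [0.001, 0.985, 0.172, -0.0]
force: [-0.3, -0.4, 0.8]
grip_width: -0.003
```

Emit:
drive_tool(series="0 0 0.012 0 0 0 0;0 0 0.02 0 0 0 0;0 0 0.02 0 0 0 0")

```text
time_s: 7.25
eef_pos: [487.9, -85.9, 32.4]
ee_rot: [0.001, 0.985, 0.172, -0.0]
force: [-0.8, -0.6, 1.2]
grip_width: -0.001
```

Emit:
drive_tool(series="0 0 0.01 0 0 0 0;0 0 0.01 0 0 0 0;0 0 0.01 0 0 0 0")

```text
time_s: 7.55
eef_pos: [488.1, -86.0, 31.7]
ee_rot: [0.001, 0.985, 0.172, 0.0]
force: [-0.5, 1.0, 5.1]
grip_width: -0.004
```

Key 2 is 5 mm lower and firm, 5.1 N straight away, so it's the latched one. On to key 3.

Emit:
drive_tool(series="0 0 -0.06 0 0 0 0;0 0 -0.13 0 0 0 0;-0.03 0.05 -0.165 0 0 0 0;-0.14 0.22 -0.165 0 0 0 0;-0.224 0.352 -0.165 0 0 0 0;-0.224 0.352 -0.15 0 0 0 0;-0.224 0.352 -0.09 0 0 0 0;-0.224 0.352 -0.05 0 0 0 0;-0.224 0.352 -0.03 0 0 0 0;-0.224 0.352 -0.03 0 0 0 0")

```text
time_s: 8.55
eef_pos: [476.9, -134.2, 35.1]
ee_rot: [0.001, 0.985, 0.172, -0.0]
force: [-1.4, 0.8, 1.9]
grip_width: 0.005
```

Emit:
drive_tool(series="0 0 0.012 0 0 0 0;0 0 0.012 0 0 0 0;0 0 0.012 0 0 0 0")

```text
time_s: 8.85
eef_pos: [477.0, -134.1, 33.9]
ee_rot: [0.001, 0.985, 0.173, -0.0]
force: [-2.3, -0.5, 4.8]
grip_width: -0.001
```

Key 3 is raised. On to key 4.

Emit:
drive_tool(series="0 0 -0.06 0 0 0 0;0 0 -0.12 0 0 0 0;-0.03 0.05 -0.145 0 0 0 0;-0.14 0.22 -0.145 0 0 0 0;-0.224 0.352 -0.145 0 0 0 0;-0.224 0.352 -0.13 0 0 0 0;-0.224 0.352 -0.07 0 0 0 0;-0.224 0.352 -0.02 0 0 0 0;-0.224 0.352 0 0 0 0 0;-0.224 0.352 0 0 0 0 0;-0.224 0.352 0 0 0 0 0")

```text
time_s: 9.95
eef_pos: [466.0, -182.5, 33.9]
ee_rot: [0.001, 0.985, 0.173, -0.0]
force: [-2.0, -0.0, 4.2]
grip_width: -0.004
```

Key 4 is raised too. Back to key 2 to press it.

Emit:
drive_tool(series="0 0 -0.06 0 0 0 0;0 0 -0.13 0 0 0 0;0.05 -0.08 -0.16 0 0 0 0;0.2 -0.32 -0.16 0 0 0 0;0.35 -0.55 -0.16 0 0 0 0;0.448 -0.704 -0.16 0 0 0 0;0.448 -0.704 -0.13 0 0 0 0;0.448 -0.704 -0.06 0 0 0 0;0.448 -0.704 0 0 0 0 0;0.448 -0.704 0.01 0 0 0 0")

```text
time_s: 10.95
eef_pos: [487.2, -85.2, 31.7]
ee_rot: [0.0, 0.985, 0.172, -0.001]
force: [-2.3, 1.7, 5.7]
grip_width: -0.001
```

Emit:
drive_tool(series="0 0 0.015 0 0 0 0;0 0 0.03 0 0 0 0;0 0 0.045 0 0 0 0;0 0 0.052 0 0 0 0;0 0 0.052 0 0 0 0")

```text
time_s: 11.45
eef_pos: [487.3, -85.3, 26.9]
ee_rot: [-0.0, 0.985, 0.172, -0.001]
force: [-6.9, 4.9, 20.2]
grip_width: 0.004
```

At the stop (26.9, 20 N). Release it and retreat.

Emit:
drive_tool(series="0 0 -0.05 0 0 0 0;0 0 -0.12 0 0 0 0;0 0 -0.25 0 0 0 0;0 0 -0.5 0 0 0 0;0 0 -0.8 0 0 0 0;0 0 -1 0 0 0 0;0 0 -1 0 0 0 0;0 0 -1 0 0 0 0")

```text
time_s: 12.25
eef_pos: [487.3, -85.6, 146.7]
ee_rot: [0.0, 0.985, 0.172, -0.001]
force: [0.5, 0.0, -0.3]
grip_width: -0.001
```

```bash
python3 - <<'E'
from h import *
p=eyes.capture('scene');q=eyes.capture('side')
s=telemetry.sense();print(s['eef_pos'],s['force'],s['time_s'])
A=np.hstack([cv2.resize(P['frame'][190:330,245:425],(400,311),interpolation=3) for P in (p,q)])
cv2.imwrite('pics/t5.png',A[...,::-1])
E
```

```text
[486.90359164 -85.23670101 145.80815802] [-0.33421255  0.33043733  0.49652933] 12.35
```

View pics/t5.png

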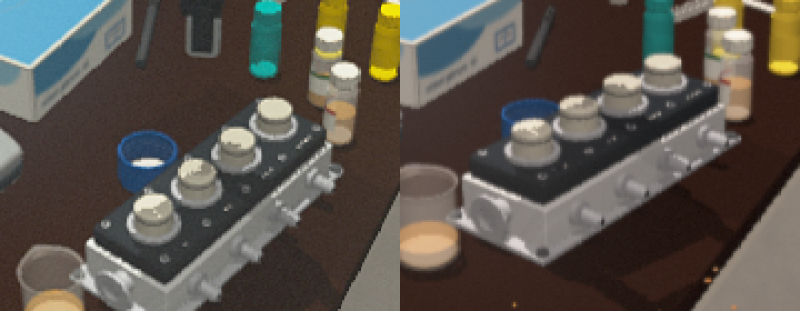

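t5: the caps in the side view are at (532,127), (578,102), (623,80) and (662,62). The spacing is now even (25/22/18 px; it was 27/47/31 in c2 before), so all four stand up. The vials, beaker and cap haven't moved, and the arm is clear.

```bash
python3 -c "
from rig import ctrl;print(ctrl.finish_job())"
```

```text
the job is handed in; nothing more can be done
None
```

The latched key was the second from the left. I pressed it to its stop and released it, and all four keys now stand up. The job is handed in; no verdict is reported.

- **Taps, left to right:** keys 1, 3 and 4 were soft, at about 3 to 5 N within 1–3 mm of travel. Key 2 sat about 5 mm lower and firm, at 5.1 N. This matched what both cameras had shown before the first touch.
- **Press:** key 2 went about 5 mm down to its stop. The force there reached about 20 N, a little over the 10–15 N expected but far below the limits. I then raised the arm clear.
- **Last checks:** in the side picture the four caps are evenly spaced again, and the beaker, vials and blue cap look where they were. The force on the tool is about 0, and the arm is over 100 mm above the keys. The clock stood at 12.35 s of the 42 s allowed.
- **Disagreement:** the closed fingertips touched about 35 mm above the reported tool point, not at it. I found the true contact height by stepping down and watching the force.

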